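# Clear the offcuts into the open scrap caddy and log it on its tally

## Task

Clear every aluminium offcut out of the steel tray and any that has strayed onto the bench beside it into the scrap caddy that is still open, the one with the bare metal ring on its rim; the lidded caddy is full. When all of them are in, log the load by pressing the plunger that stands at the caddy you filled fully down to its stop, and let it spring back up. Do not press the other caddy's plunger, and leave the round flanges in the tray and the tweezers where they lie.

Things in the scene. Friction and masses are not known exactly. Their poses are not given: they have to be found in the camera images.
- offcut_1_mid (a point): bare aluminium offcut, square bar end with a drilled hole in one face: 36 (its x) x 25 (y) x 27 (z) mm; 35 to 80 g. The point is the centre of its outer box, at half its height. May be absent.
- offcut_2_mid (a point): bare aluminium offcut, square bar end with a drilled hole in one face: 31 (its x) x 25 (y) x 27 (z) mm; 35 to 80 g. The point is the centre of its outer box, at half its height. May be absent.
- offcut_3_mid (a point): bare aluminium offcut, hexagon bar end, 28 mm across flats, 26 mm tall along its z; flats face its x, and every 60 degrees from it about z; 35 to 80 g. The point is the centre of its outer box, at half its height. May be absent.
- offcut_4_mid (a point): bare aluminium offcut, hexagon bar end, 28 mm across flats, 30 mm tall along its z; flats face its x, and every 60 degrees from it about z; 35 to 80 g. The point is the centre of its outer box, at half its height. May be absent.
- offcut_5_mid (a point): bare aluminium offcut, T-section end: 30 mm long along its y, foot 32 mm wide along x and 11 mm thick, a 14 mm thick rib along the middle rising to 30 mm; 35 to 80 g. The point is the centre of its outer box, at half its height. May be absent.
- offcut_6_mid (a point): bare aluminium offcut, T-section end: 36 mm long along its y, foot 32 mm wide along x and 11 mm thick, a 14 mm thick rib along the middle rising to 30 mm; 35 to 80 g. The point is the centre of its outer box, at half its height. May be absent.
- offcut_7_mid (a point): bare aluminium offcut, stepped block: foot 34 (x) x 26 (y) x 15 mm, on it a step 18 (x) x 26 (y) x 15 mm towards -x; 30 mm tall in all; 35 to 80 g. The point is the centre of its outer box, at half its height. May be absent.
- offcut_8_mid (a point): bare aluminium offcut, square bar end with a drilled hole in one face: 28 (its x) x 25 (y) x 27 (z) mm; 35 to 80 g. The point is the centre of its outer box, at half its height. May be absent.
- parts_tray: fixed shallow stainless tray, inside 205 (its x) x 390 mm (its y), inner floor 2 mm above the bench, thin walls with the rim 19 mm above the bench. Always at the same place. A black-and-steel centring ring (43 mm) and a small round blank flange (40 mm, 16 mm high) are fixed at its right (-y) end, 170 mm from its middle along its y, at x +15 mm and -50 mm. Origin: middle of the underside.
- station_1: fixed scrap station: a round grey caddy, 132 mm outer diameter at the rim, 116 mm at the foot, 3 mm wall, floor 4 mm up, rim 66 mm above the bench; and at 118 mm from its axis, along the station's own -x, an aluminium post carrying tally plunger 1. Origin: under the caddy's axis, at bench level. z up.
- tally_1 (a joint): spring plunger of station_1: 0 at rest (up), 0.014 m fully down at its stop; about 1.5 N to start it and 5 N at the stop; springs back by itself.
- tally_1_top (a point): middle of the top of the black plunger head of station_1: a disc 32 mm across, 80 mm above the bench at rest; it moves with the head. Pressed straight down.
- station_2: fixed scrap station: a round grey caddy, 132 mm outer diameter at the rim, 116 mm at the foot, 3 mm wall, floor 4 mm up, rim 66 mm above the bench; and at 118 mm from its axis, along the station's own -x, an aluminium post carrying tally plunger 2. Origin: under the caddy's axis, at bench level. z up.
- tally_2 (a joint): spring plunger of station_2: 0 at rest (up), 0.014 m fully down at its stop; about 1.5 N to start it and 5 N at the stop; springs back by itself.
- tally_2_top (a point): middle of the top of the black plunger head of station_2: a disc 32 mm across, 80 mm above the bench at rest; it moves with the head. Pressed straight down.
- ring_mid (a point): flat aluminium liner ring that lies on the rim of the open caddy, opening 120 mm across, 6 mm thick, its top 72 mm above the bench; fixed. The point is on the axis at half its thickness, so it tells which station is the open one.
- lid_mid (a point): grey snapped-on lid (135 mm across, small knob, its top 85 mm above the bench) that closes the full caddy; it cannot be taken off. The point is on the axis, 6 mm above its underside.
- flange_mid (a point): blank steel flange, round, 55 mm diameter, 17 mm high, loose in the tray among the offcuts: a good part that stays. The point is its centre, at half height.
- tweezers: black tweezers, 18 x 120 (along its y) x 9 mm, loose on the bench in front of the tray; stays. Origin: middle of its underside.

How it is judged:
On the way, in this order (a step that is already met when the one before it is completed fails the run):
1. every offcut is in the open caddy (horizontal distance between each of offcut_1_mid, offcut_2_mid, offcut_3_mid, offcut_4_mid, offcut_5_mid, offcut_6_mid, offcut_7_mid, offcut_8_mid and ring_mid below 0.064 m and height (world z) of each of offcut_1_mid, offcut_2_mid, offcut_3_mid, offcut_4_mid, offcut_5_mid, offcut_6_mid, offcut_7_mid, offcut_8_mid below 0.07 m), for 0.3 s.
2. the plunger at the open caddy is pressed fully down (more than 12 of 14 mm) (((horizontal distance between ring_mid and station_1 below 0.05 m and value of joint tally_1 above 0.012 m) or (horizontal distance between ring_mid and station_2 below 0.05 m and value of joint tally_2 above 0.012 m))), for 0.05 s.
At the end, for the whole second after the job is handed in: All offcuts that are present lie at rest inside the open caddy (centre within 64 mm of the ring's axis and below 70 mm above the bench), and both plungers are back up (within 3 mm) (all of step 1 and linear speed of each of offcut_1, offcut_2, offcut_3, offcut_4, offcut_5, offcut_6, offcut_7, offcut_8 below 0.02 m/s and value of joint each of tally_1, tally_2 below 0.003 m); the robot touches nothing.
It fails at once if the plunger of the lidded caddy is pressed (more than 7 mm) ((not (horizontal distance between ring_mid and station_1 below 0.05 m) and value of joint tally_1 above 0.007 m) or (not (horizontal distance between ring_mid and station_2 below 0.05 m) and value of joint tally_2 above 0.007 m)).
It fails at once if the flange is moved more than 25 mm (distance of flange_mid from where it was at the start of the episode above 0.025 m).
It fails at once if the tweezers are moved more than 25 mm (distance of tweezers from where it was at the start of the episode above 0.025 m).
Of offcut_1, offcut_2, offcut_3, offcut_4, offcut_5, offcut_6, offcut_7, offcut_8 only 6 to 8 are there at a start; the rules pass over those that are not, and their reading is None.
At some moment in a run one of offcut_1, offcut_2, offcut_3, offcut_4, offcut_5, offcut_6, offcut_7, offcut_8 may be knocked a few centimetres aside while the robot is not near it.
Once in a run the grip may slacken for a moment while it holds something.
It also fails if it takes over 210 s, if anything falls off the work surface, if the arm or the gripper's body presses on something with over 40 N, if the wrist force passes 120 N, or if a joint passes its speed limit or range.

## Robot

A 6-joint arm with a two-finger parallel gripper is mounted at the origin on a cart in front of the work surface, level with it; the furniture and walls round the work are solid. World frame = base frame: x ahead of the robot, y to its left, z up, the work surface at z = 0. Lengths are in m, angles in rad, forces in N, time in s.
With the tool pointing down it reaches from about 0.225 to 0.725 m from the base axis. Payload 3.1 kg.
Tool frame: the origin (TCP) lies at the very end of the fingers, on their centre line; the grasp point (between the pads) lies 19 mm behind it; z points along the fingers, y is the line along which they close (so a half turn about z gives the same grasp; the last joint's range is limited). The gripper opens to 85 mm and grips with 20 to 120 N. Pads are 22 mm wide; open, the fingers measure 114 mm over their backs; the gripper's body (76 mm by 85 mm) begins 54 mm behind the grasp point. The pads swing forward as they close: fully open they stand 13 mm farther back than shut.
Start: joints at [-1.434, 0.048, 0.099, 1.622, 0, 1.443], TCP at [0.137, -0.507, 0.231] pointing down, gripper open.
Joint ranges: [-2.91, 2.91], [-0.99, 1.94], [-1.21, 1.42], [-2.12, 2.29], [-1.49, 1.47], [-3.14, 3.14]. Speed limits (rad/s): [2.79, 2.79, 3.14, 3.14, 3.14, 3.14].

## Interface

Orientations are given as a rotation vector (axis times angle).
In Python, from rig import robot gives the robot as it stands. The module is installed in compiled form; this text tells all that it offers.
- The arm moves only by the tool move_arm, never from a script. Its argument "increments" is a list of rows, each a list of 7 numbers: the shift along the tool's x, y, z normalised to -1 to 1, where 1 is 0.02 m, then the turn, a rotation vector about the tool's x, y, z normalised to -1 to 1, where 1 is 5 degrees, then the opening, from 0 (shut) to 1 (fully open). A call has 1 to 10 rows; each row shifts and turns the commanded pose from where the row before left it, along the tool's axes as they then stand; what a row does not reach is not made up. A row lasts 1/12 s, in which the tool goes at most 41.7 mm and 7.16 degrees, less where a joint would pass 70% of its speed; a pose out of reach is approached as far as the arm can. A call with a number of a shift or a turn outside -1 to 1 is refused whole. A call with a gripper value outside its range is refused whole. The fingers move at their own pace and stop on an object; the grip force is fixed at half the most. Time passes only in rows, so rows that do not move let the fingers close. It gives the time, the measured TCP pose, the force, the opening and the grip force at its end, in the units of the state.
- robot.get_obs(): the state, without advancing time (a new reading comes with each control period).
- robot.read_camera(name): name is "side" or "top" or "wrist"; returns a dict with "color" (420x560x3 uint8, red, green, blue), "range_z" (420x560 float32, m along the optical axis (not along the pixel's ray), 0 where there is no reading), "fx", "fy", "cx", "cy" (pixels), "k1" (the pictures are not rectified: a ray, as slopes to the right and down, at radius r is drawn at 1 + k1 r^2 times it, then the intrinsics apply), "R" (3x3) and "t" (3): a world point X has camera coordinates R X + t. Camera axes: x right, y down, z forward; pixel columns grow to the right and rows downward; lengths in m; the calibration is good to about 2 mm. A picture is of the moment at which its call begins.
- robot.job_done(): hands the job in; it is judged then, once.
The state is a dict: "time": time; "joint_positions": joint angles; "qd": joint speeds; "tau": joint torques, N m; "tcp_pos": TCP position; "ee_rot": TCP orientation; "ft_force": force on the tool from outside, world axes, zero at the start; "wrist_torque": the same for the moment, N m; "finger_gap": finger opening in m; "grasp_force": force on a finger pad.
Only numpy, scipy, OpenCV 4.12 (cv2) and the standard library are available. Lean on these libraries where they do the work, as an engineer would, in place of code of your own. Each camera call takes 0.05 s, during which the arm holds its last target. There are 200 camera calls.

## Working session

There is one attempt and no reset: what is moved stays moved. The work goes in short steps, Python scripts to look and compute and a tool call to move; the robot and the scene stay as the last step left them, time stands still between calls to the robot, and variables do not carry over. Pictures are saved under pics/ and viewed, at most 14 in all, crops included, and the job is handed in when it is done.

Besides the shell and the picture viewer there is one more tool, called after ">>>" by a JSON object that holds its "op" and its "data". move_arm: Moves the arm, as the interface text tells. Scaled input: -1 to 1 covers 0.02 m each way for a shift and 5 degrees each way for a turn. Its arguments: {"type":"object","properties":{"increments":{"type":"array","items":{"type":"array","items":{"type":"number"}}}},"required":["increments"]}

```bash
mkdir -p pics; cat > h.py <<'E'
import numpy as np, cv2
from rig import robot
from scipy.spatial.transform import Rotation as Rn
def cloud(c):
    # world xyz per pixel
    h,w=c["range_z"].shape
    u,v=np.meshgrid(np.arange(w),np.arange(h))
    K=np.array([[c["fx"],0,c["cx"]],[0,c["fy"],c["cy"]],[0,0,1.]])
    p=cv2.undistortPoints(np.stack([u,v],-1).reshape(-1,1,2).astype(np.float64),K,np.array([c["k1"],0,0,0.])).reshape(h,w,2)
    z=c["range_z"]
    P=np.dstack([p[...,0]*z,p[...,1]*z,z])
    X=(P-np.array(c["t"]))@np.array(c["R"])
    X[z<=0]=np.nan
    return X
def save(c,n,s=1): 
    im=cv2.cvtColor(c["color"],cv2.COLOR_RGB2BGR)
    cv2.imwrite("pics/"+n+".png",im)
E
python3 - <<'E'
from h import *
o=robot.get_obs();print({k:np.round(v,3) for k,v in o.items()})
for n in("top","side"):
    c=robot.read_camera(n);save(c,n+"0");X=cloud(c)
    np.save(n+"0.npy",X);np.save(n+"c.npy",c["color"])
    print(n,c["fx"],c["k1"],-np.array(c["R"]).T@c["t"],np.array(c["R"])[2])
E
```

```text
{'time': np.float64(0.0), 'joint_positions': array([-1.434,  0.049,  0.098,  1.622, -0.   ,  1.443]), 'qd': array([-0.001, -0.   , -0.   , -0.001, -0.002, -0.001]), 'tau': array([-0.0000e+00, -3.3878e+01,  3.2002e+01,  2.0000e-02, -0.0000e+00,
        0.0000e+00]), 'tcp_pos': array([ 0.137, -0.506,  0.23 ]), 'ee_rot': array([-3.112, -0.414,  0.   ]), 'ft_force': array([-0.242,  0.072, -0.29 ]), 'wrist_torque': array([-0.003, -0.012, -0.004]), 'grasp_force': np.float64(0.0), 'finger_gap': np.float64(0.085)}
top 523.3858274299726 -0.12159838320925931 [0.42762865 0.03382037 1.66996503] [ 5.70455931e-02 -3.11954876e-04 -9.98371526e-01]
side 523.4303423198318 -0.032240548587257355 [ 0.2576969 -0.816146   0.9002144] [ 0.20286109  0.70090099 -0.683802  ]
```

View pics/top0.png

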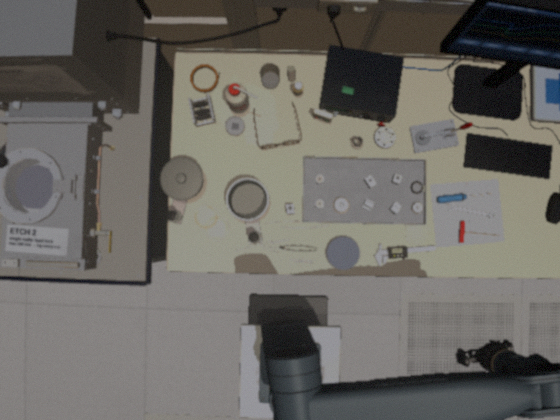

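View pics/side0.png

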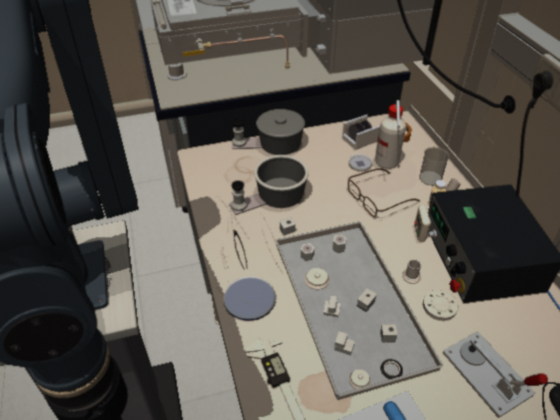

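```bash
python3 - <<'E'
from h import *
X=np.load("top0.npy")
z=X[...,2];m=((z>0.013)&(z<0.12)&(X[...,0]>0.2)&(X[...,0]<0.75)&(abs(X[...,1])<0.6)).astype(np.uint8)
n,l,s,c=cv2.connectedComponentsWithStats(m)
for i in range(1,n):
    if s[i,4]<12: continue
    q=X[l==i];print(i,s[i],np.round(np.median(q,0),3),np.round(q.min(0),3),np.round(q.max(0),3))
E
```

```text
1 [  92  128   67  158 5699] [0.511 0.493 0.117] [0.276 0.424 0.013] [0.75 0.6  0.12]
3 [283 137  19   8  27] [0.732 0.008 0.037] [ 0.724 -0.021  0.014] [0.747 0.036 0.045]
4 [353 137  11  10  39] [ 0.734 -0.201  0.031] [ 0.725 -0.216  0.013] [ 0.75  -0.189  0.049]
7 [376 140   9   8  26] [ 0.741 -0.277  0.015] [ 0.725 -0.288  0.013] [ 0.748 -0.263  0.023]
9 [383 140  11   8  24] [ 0.739 -0.301  0.015] [ 0.725 -0.318  0.013] [ 0.749 -0.285  0.019]
10 [417 141  15  10  48] [ 0.742 -0.419  0.016] [ 0.719 -0.441  0.013] [ 0.749 -0.396  0.024]
20 [465 142  15  27 201] [ 0.708 -0.577  0.017] [ 0.665 -0.6    0.013] [ 0.75  -0.552  0.027]
21 [258 144  24   6  34] [0.718 0.078 0.035] [0.709 0.042 0.015] [0.724 0.115 0.046]
40 [ 160  157   43   43 1445] [0.603 0.346 0.074] [0.539 0.282 0.014] [0.671 0.415 0.092]
41 [303 156  59  20 116] [ 0.686 -0.1    0.02 ] [ 0.627 -0.214  0.013] [ 0.691 -0.029  0.033]
43 [363 158  41   2  58] [ 0.687 -0.293  0.02 ] [ 0.685 -0.35   0.013] [ 0.691 -0.22   0.028]
44 [405 159  21  14  42] [ 0.686 -0.409  0.019] [ 0.648 -0.422  0.013] [ 0.69  -0.354  0.027]
52 
[... 1053 characters left out ...]
2 -0.322  0.027] [ 0.513 -0.343  0.013] [ 0.552 -0.304  0.04 ]
86 [286 203   9  11  80] [0.522 0.009 0.027] [ 0.506 -0.003  0.019] [0.538 0.022 0.037]
87 [412 202  11  11  63] [ 0.535 -0.399  0.016] [ 0.519 -0.413  0.013] [ 0.551 -0.38   0.024]
98 [166 209  15  13 130] [0.489 0.37  0.073] [0.473 0.358 0.013] [0.511 0.389 0.087]
112 [458 220  12  23 131] [ 0.458 -0.54   0.019] [ 0.425 -0.568  0.013] [ 0.496 -0.529  0.034]
117 [249 230  12  13 114] [0.431 0.118 0.076] [0.412 0.102 0.013] [0.45  0.133 0.086]
120 [326 236  35  34 632] [ 0.385 -0.162  0.017] [ 0.333 -0.215  0.013] [ 0.438 -0.107  0.026]
131 [387 246  21  12 126] [ 0.391 -0.336  0.016] [ 0.374 -0.366  0.013] [ 0.41  -0.302  0.026]
```

The top view shows the open caddy at (247,200) with its plunger at (254,236), and the lidded caddy at (181,178). There are six offcuts in the tray, at pixels (319,179), (319,203), (370,181), (397,179), (368,204) and (396,207), and one on the bench at (290,208). The loose flange is at (341,204). The side view shows the same seven offcuts. Next I turn the tool and move over the tray for a close look.

>>> {"op": "move_arm", "data": {"increments": [[0,0,-0.2,0,0,-1,1],[0,0,-0.2,0,0,-1,1],[0,0,-0.2,0,0,-1,1],[0,0,-0.2,0,0,-1,1],[0,0,-0.2,0,0,-1,1],[0,0,-0.2,0,0,-1,1],[0,0,-0.2,0,0,-1,1],[0,0,-0.2,0,0,-1,1],[0,0,-0.2,0,0,-1,1],[0,0,-0.2,0,0,-1,1]]}}

```text
time: 0.93
tcp_pos: [0.1374, -0.5064, 0.2708]
ee_rot: [-2.642, -1.697, -0.001]
ft_force: [0.1, -0.0, 0.2]
finger_gap: 0.0854
grasp_force: 0.0
```

>>> {"op": "move_arm", "data": {"increments": [[0,0,-0.2,0,0,-1,1],[0,0,-0.2,0,0,-1,1],[0,0,-0.2,0,0,-1,1],[0,0,-0.2,0,0,-1,1],[0,0,-0.2,0,0,-1,1],[0,0,0,0,0,0,1]]}}

```text
time: 1.43
tcp_pos: [0.1374, -0.5068, 0.2916]
ee_rot: [2.216, 2.226, -0.0]
ft_force: [0.7, -0.6, -0.4]
finger_gap: 0.0856
grasp_force: 0.0
```

>>> {"op": "move_arm", "data": {"increments": [[0.6,0.96,0,0,0,0,1],[0.6,0.96,0,0,0,0,1],[0.6,0.96,0,0,0,0,1],[0.6,0.96,0,0,0,0,1],[0.6,0.96,0,0,0,0,1],[0.6,0.96,0,0,0,0,1],[0.6,0.96,0,0,0,0,1],[0.6,0.96,0,0,0,0,1],[0.6,0.96,0,0,0,0,1],[0.6,0.96,0,0,0,0,1]]}}

```text
time: 2.27
tcp_pos: [0.3298, -0.3852, 0.2906]
ee_rot: [-2.22, -2.221, -0.0]
ft_force: [0.4, 0.1, 0.7]
finger_gap: 0.0854
grasp_force: 0.0
```

>>> {"op": "move_arm", "data": {"increments": [[0.6,0.96,0,0,0,0,1],[0.6,0.96,0,0,0,0,1],[0.6,0.96,0,0,0,0,1],[0.6,0.96,0,0,0,0,1],[0.6,0.96,0,0,0,0,1],[0.6,0.96,0,0,0,0,1],[0.6,0.96,0,0,0,0,1],[0.6,0.96,0,0,0,0,1],[0.6,0.6,0,0,0,0,1],[0,0,0,0,0,0,1]]}}

```text
time: 3.1
tcp_pos: [0.4961, -0.2752, 0.29]
ee_rot: [-2.215, -2.225, -0.002]
ft_force: [-0.0, -0.1, 0.5]
finger_gap: 0.0852
grasp_force: 0.0
```

```bash
python3 - <<'E'
from h import *
o=robot.get_obs();print({k:np.round(o[k],3) for k in("time","joint_positions","tcp_pos","ee_rot")})
c=robot.read_camera("wrist");save(c,"w1");X=cloud(c);np.save("w1.npy",X)
print(c["fx"],-np.array(c["R"]).T@c["t"],np.array(c["R"]),np.round(X[::105,::140],3).tolist())
E
```

```text
{'time': np.float64(3.1), 'joint_positions': array([-0.626,  0.188,  0.37 ,  1.755,  0.002,  0.941]), 'tcp_pos': array([ 0.496, -0.275,  0.29 ]), 'ee_rot': array([-2.215e+00, -2.225e+00, -2.000e-03])}
304.35231254857763 [ 0.49549199 -0.19677543  0.43282208] [[ 9.99987598e-01  4.97336379e-03 -2.65162792e-04]
 [ 4.81608542e-03 -9.52054865e-01  3.05889423e-01]
 [ 1.26884985e-03 -3.05886906e-01 -9.52067009e-01]] [[[0.142, -0.062, 0.001], [0.319, -0.065, 0.003], [0.491, -0.064, 0.002], [0.664, -0.062, 0.001]], [[-0.603, -0.168, -0.795], [-0.01, -0.172, -0.701], [0.492, -0.187, 0.002], [0.681, -0.186, 0.001]], [[-0.729, -0.599, -0.802], [-0.112, -0.595, -0.798], [0.492, -0.335, 0.003], [0.702, -0.335, -0.001]], [[-0.882, -1.138, -0.799], [0.446, -0.264, 0.344], [0.493, -0.52, 0.001], [0.544, -0.264, 0.343]]]
```

View pics/w1.png

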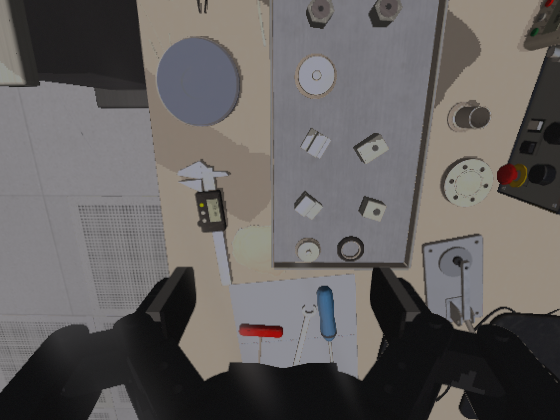

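The wrist view shows the hex ends at (320,12) and (386,12) and the loose flange at (316,75). The other four are two T or stepped pieces at (316,143) and (308,206) and two square bars at (372,149) and (373,209). I measure their outlines and heights next.

```bash
cat >> h.py <<'E'
def blobs(c,X,zmin=0.0245,verbose=1):
    z=X[...,2];o=[]
    m=((z>zmin)&(z<0.05)&(X[...,0]>0.40)&(X[...,0]<0.68)&(X[...,1]<0.045)&(X[...,1]>-0.42)).astype(np.uint8)
    n,l,s,_=cv2.connectedComponentsWithStats(m)
    for i in range(1,n):
        if s[i,4]<25: continue
        q=X[l==i];r=cv2.minAreaRect((q[:,:2]*1000).astype(np.float32))
        e=cv2.boxPoints(r);d1=e[1]-e[0];d2=e[2]-e[1]
        d=d1 if np.hypot(*d1)>np.hypot(*d2) else d2
        a=np.degrees(np.arctan2(d[1],d[0]))%180
        o.append((np.array(r[0])/1000,a,sorted(r[1])))
        if verbose: print("px",s[i,:4]//1,"ctr",np.round(r[0],1),"size",np.round(sorted(r[1]),1),"long axis deg",round(a,1),"ztop",np.round(np.percentile(q[:,2],[50,95]),3))
    return o
def tiles(c,X,ctrs,name,half=0.035,z0=0.028):
    # enlarged crops around world points
    R=np.array(c["R"]);t=np.array(c["t"]);T=[]
    im=cv2.cvtColor(c["color"],cv2.COLOR_RGB2BGR)
    for p in ctrs:
        Y=R@np.array([p[0],p[1],z0])+t;s=Y[:2]/Y[2];s=s*(1+c["k1"]*(s@s))
        u,v=c["fx"]*s[0]+c["cx"],c["fy"]*s[1]+c["cy"];k=max(half*c["fx"]/Y[2],4)
        M=np.float32([[195/(2*k),0,97-u*195/(2*k)],[0,195/(2*k),97-v*195/(2*k)]])
        T.append(cv2.warpAffine(im,M,(195,195),flags=cv2.INTER_CUBIC))
    while len(T)%4: T.append(T[0]*0)
    T=np.vstack([np.hstack(T[i:i+4]) for i in range(0,len(T),4)])
    cv2.imwrite("pics/"+name+".png",np.clip(T*1.3,0,255).astype(np.uint8))
E
python3 - <<'E'
from h import *
c=robot.read_camera("wrist");X=cloud(c)
blobs(c,X)
print("z>.013");blobs(c,X,.013)
tiles(c,X,[(.618,-.08),(.539,-.081),(.612,-.242),(.54,-.236),(.622,-.325),(.532,-.322)],"t1")
E
```

```text
px [308   0  28  22] ctr [538.6 -84.4] size [22.  31.5] long axis deg 0.8 ztop [0.028 0.03 ]
px [374   0  30  22] ctr [615.9 -83.9] size [20.1 32.1] long axis deg 0.5 ztop [0.032 0.034]
px [308 131  21  25] ctr [ 539.8 -236.3] size [14.4 29.9] long axis deg 60.1 ztop [0.032 0.033]
px [357 132  33  31] ctr [ 613.6 -241.3] size [25.1 36.4] long axis deg 34.6 ztop [0.029 0.03 ]
px [295 194  22  22] ctr [ 526.2 -319.4] size [18.3 26. ] long axis deg 52.7 ztop [0.032 0.034]
px [363 199  25  22] ctr [ 623.6 -327. ] size [25.2 28. ] long axis deg 163.6 ztop [0.029 0.031]
z>.013
px [270   0   5 267] ctr [ 480.4 -245.7] size [  4.3 348.2] long axis deg 90.1 ztop [0.021 0.022]
px [308   0  28  25] ctr [538.6 -84.4] size [22.  31.5] long axis deg 0.8 ztop [0.028 0.03 ]
px [371   0  33  24] ctr [614.9 -83.2] size [22.6 31.6] long axis deg 170.2 ztop [0.032 0.034]
px [207  38  33  85] ctr [ 418.8 -160.5] size [ 37.6 100.1] long axis deg 90.0 ztop [0.015 0.017]
px [299  55  37  39] ctr [ 537.3 -151.6] size [44.8 45.8] long axis deg 0.7 ztop [0.015 0.018]
px [301 128  31  30] ctr [ 539.9 -236.4] size [29.9 31.4] long axis deg 150.5 ztop [0.031 0.033]
px [356 132  34  31] ctr [ 613.6 -241.3] size [25.1 36.6] long axis deg 35.0 ztop [0.029 0.03 ]
px [217 191   9  40] ctr [ 404.2 -334.5] size [ 9.1 59.5] long axis deg 91.7 ztop [0.014 0.016]
px [295 192  29  27] ctr [ 532.2 -324.2] size [25.9 34.3] long axis deg 141.3 ztop [0.031 0.033]
px [361 196  27  25] ctr [ 623.4 -326.9] size [25.3 28.4] long axis deg 163.2 ztop [0.029 0.031]
px [298 241  22  20] ctr [ 534.1 -396.9] size [32.1 32.2] long axis deg 178.7 ztop [0.014 0.017]
```

View pics/t1.png

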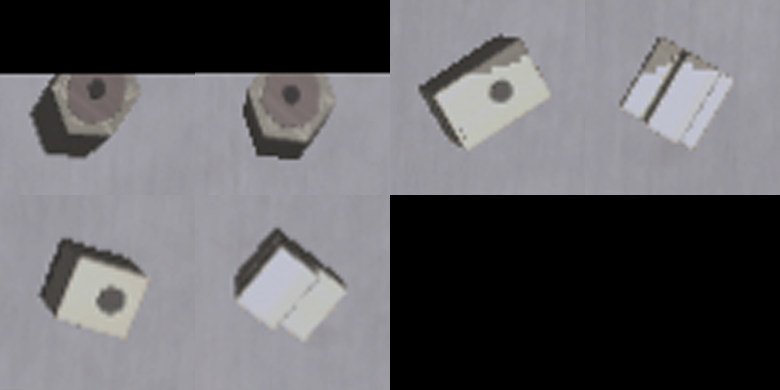

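```bash
cat >> h.py <<'E'
def plan(wps):
    # wps: list of (x,y,z,alpha deg); turn first (shortest with q6 margin), then shift
    o=robot.get_obs();p=np.array(o["tcp_pos"]);R=Rn.from_rotvec(o["ee_rot"])
    x=R.apply([1,0,0]);yaw=np.degrees(np.arctan2(x[1],x[0]))%360
    print("t",round(float(o["time"]),1),"tcp",np.round(p,3),"yaw",round(yaw,1),"tilt",np.round(R.apply([0,0,1])[:2],3),"gap",round(float(o["finger_gap"]),3))
    for w in wps:
        if w[3] is not None:
            # keep yaw within 25..205
            c=[(w[3]+90)%180+k for k in(0,180)];c=[k for k in c if 25<k<205]
            n=min(c,key=lambda k:abs(k-yaw));
            print("  turn units",round((yaw-n)/5,2));yaw=n
        d=np.array(w[:3])-p;a=np.radians(yaw)
        u=np.array([d[0]*np.cos(a)+d[1]*np.sin(a), d[0]*np.sin(a)-d[1]*np.cos(a), -d[2]])/0.02
        k=int(np.ceil(max(abs(u))-.02)) or 1
        print("  shift units",np.round(u,2),"=",k,"x",np.round(u/k,3));p=np.array(w[:3])
E
python3 - <<'E'
from h import *
plan([(.6235,-.327,.14,163.4)])
E
```

```text
t 3.2 tcp [ 0.494 -0.277  0.291] yaw 90.2 tilt [-0.002  0.   ] gap 0.085
  turn units 3.35
  shift units [-0.54  6.9   7.53] = 8 x [-0.068  0.863  0.941]
```

>>> {"op": "move_arm", "data": {"increments": [[0,0,0,0,0,1,0.7],[0,0,0,0,0,1,0.7],[0,0,0,0,0,1,0.7],[0,0,0,0,0,0.35,0.7]]}}

```text
time: 3.53
tcp_pos: [0.4933, -0.2786, 0.2912]
ee_rot: [-2.524, -1.87, 0.001]
ft_force: [-0.1, 0.1, 0.9]
finger_gap: 0.0594
grasp_force: 0.0
```

>>> {"op": "move_arm", "data": {"increments": [[-0.07,0.86,0.94,0,0,0,0.7],[-0.07,0.86,0.94,0,0,0,0.7],[-0.07,0.86,0.94,0,0,0,0.7],[-0.07,0.86,0.94,0,0,0,0.7],[-0.07,0.86,0.94,0,0,0,0.7],[-0.07,0.86,0.94,0,0,0,0.7],[-0.07,0.86,0.94,0,0,0,0.7],[-0.07,0.86,0.94,0,0,0,0.7],[0,0,0,0,0,0,0.7],[0,0,0,0,0,0,0.7]]}}

```text
time: 4.37
tcp_pos: [0.621, -0.3279, 0.138]
ee_rot: [-2.516, -1.872, 0.004]
ft_force: [0.2, -0.2, 0.2]
finger_gap: 0.0597
grasp_force: 0.0
```

```bash
python3 - <<'E'
from h import *
c=robot.read_camera("wrist");X=cloud(c);blobs(c,X)
plan([(.6235,-.327,.008,163.4),(.6235,-.327,.15,None),(.545,.125,.15,None),(.545,.125,.065,None)])
E
```

```text
px [219  81  51  56] ctr [ 613.6 -241.3] size [25.3 36. ] long axis deg 34.7 ztop [0.029 0.03 ]
px [144 110  24  41] ctr [ 540.4 -236.1] size [15.  30.2] long axis deg 61.1 ztop [0.032 0.033]
px [271 190  32  29] ctr [ 624.  -326.6] size [24.6 27.2] long axis deg 163.6 ztop [0.029 0.03 ]
px [166 211  28  34] ctr [ 526.1 -319.3] size [18.2 26.9] long axis deg 52.9 ztop [0.032 0.033]
t 4.4 tcp [ 0.622 -0.328  0.14 ] yaw 73.3 tilt [-0.002  0.001] gap 0.06
  turn units -0.02
  shift units [0.08 0.08 6.62] = 7 x [0.011 0.011 0.946]
  shift units [ 0.   0.  -7.1] = 8 x [ 0.     0.    -0.888]
  shift units [ 20.54 -10.22  -0.  ] = 21 x [ 0.978 -0.487 -0.   ]
  shift units [0.   0.   4.25] = 5 x [0.   0.   0.85]
```

>>> {"op": "move_arm", "data": {"increments": [[0.08,0.08,0.95,0,0,0,0.7],[0,0,0.95,0,0,0,0.7],[0,0,0.95,0,0,0,0.7],[0,0,0.95,0,0,0,0.7],[0,0,0.95,0,0,0,0.7],[0,0,0.95,0,0,0,0.7],[0,0,0.9,0,0,0,0.7],[0,0,0,0,0,0,0.7]]}}

```text
time: 5.08
tcp_pos: [0.6222, -0.3256, 0.0068]
ee_rot: [-2.516, -1.874, 0.003]
ft_force: [-1.1, -0.2, -1.4]
finger_gap: 0.0597
grasp_force: 0.0
```

>>> {"op": "move_arm", "data": {"increments": [[0,0,0,0,0,0,0],[0,0,0,0,0,0,0],[0,0,0,0,0,0,0],[0,0,0,0,0,0,0],[0,0,0,0,0,0,0],[0,0,-0.5,0,0,0,0],[0,0,-1,0,0,0,0],[0,0,-1,0,0,0,0],[0,0,-1,0,0,0,0],[0,0,-1,0,0,0,0]]}}

```text
time: 5.92
tcp_pos: [0.6249, -0.3264, 0.1002]
ee_rot: [-2.518, -1.878, 0.0]
ft_force: [-0.1, -0.2, -0.0]
finger_gap: 0.0267
grasp_force: 62.5
```

```bash
python3 - <<'E'
from h import *
plan([(.622,-.328,.15,None),(.545,.125,.15,None),(.545,.125,.065,None)])
E
```

```text
t 5.9 tcp [ 0.625 -0.326  0.1  ] yaw 73.4 tilt [-0.  0.] gap 0.027
  shift units [-0.12 -0.11 -2.49] = 3 x [-0.039 -0.038 -0.83 ]
  shift units [ 20.61 -10.15  -0.  ] = 21 x [ 0.981 -0.483 -0.   ]
  shift units [0.   0.   4.25] = 5 x [0.   0.   0.85]
```

>>> {"op": "move_arm", "data": {"increments": [[0.98,-0.48,-0.8,0,0,0,0],[0.98,-0.48,-0.8,0,0,0,0],[0.98,-0.48,-0.8,0,0,0,0],[0.98,-0.48,0,0,0,0,0],[0.98,-0.48,0,0,0,0,0],[0.98,-0.48,0,0,0,0,0],[0.98,-0.48,0,0,0,0,0],[0.98,-0.48,0,0,0,0,0],[0.98,-0.48,0,0,0,0,0],[0.98,-0.48,0,0,0,0,0]]}}

```text
time: 6.75
tcp_pos: [0.5886, -0.1102, 0.1475]
ee_rot: [2.518, 1.878, 0.001]
ft_force: [-0.2, 0.1, -0.6]
finger_gap: 0.0264
grasp_force: 62.5
```

>>> {"op": "move_arm", "data": {"increments": [[0.98,-0.48,0,0,0,0,0],[0.98,-0.48,0,0,0,0,0],[0.98,-0.48,0,0,0,0,0],[0.98,-0.48,0,0,0,0,0],[0.98,-0.48,0,0,0,0,0],[0.98,-0.48,0,0,0,0,0],[0.98,-0.48,0,0,0,0,0],[0.98,-0.48,0,0,0,0,0],[0.98,-0.48,0,0,0,0,0],[0.98,-0.48,0,0,0,0,0]]}}

```text
time: 7.58
tcp_pos: [0.5525, 0.1051, 0.1476]
ee_rot: [2.518, 1.878, 0.001]
ft_force: [0.5, 0.1, -0.8]
finger_gap: 0.0266
grasp_force: 62.5
```

>>> {"op": "move_arm", "data": {"increments": [[0.9,-0.5,0,0,0,0,0],[0,0,0,0,0,0,0]]}}

```text
time: 7.75
tcp_pos: [0.5473, 0.1276, 0.1476]
ee_rot: [-2.513, -1.882, -0.002]
ft_force: [-0.4, -0.2, -0.6]
finger_gap: 0.0264
grasp_force: 62.5
```

```bash
python3 - <<'E'
from h import *
plan([(.545,.142,.08,None),(.545,.142,.15,None),(.532,-.324,.15,52.5)])
c=robot.read_camera("top");X=cloud(c);m=(abs(X[...,2]-.072)<.006)&(X[...,0]>.46)&(X[...,0]<.63)&(X[...,1]>.06)&(X[...,1]<.225)
q=X[m][:,:2].astype(np.float32)*1000;print(cv2.minEnclosingCircle(q),len(q))
c=robot.read_camera("side");X=cloud(c);m=(abs(X[...,2]-.072)<.003)&(X[...,0]>.46)&(X[...,0]<.63)&(X[...,1]>.06)&(X[...,1]<.225)
q=X[m][:,:2].astype(np.float32)*1000;print(cv2.minEnclosingCircle(q),len(q))
E
```

```text
t 7.8 tcp [0.547 0.128 0.148] yaw 73.7 tilt [-0.     0.002] gap 0.026
  shift units [ 0.66 -0.32  3.38] = 4 x [ 0.165 -0.079  0.844]
  shift units [ 0.   0.  -3.5] = 4 x [ 0.     0.    -0.875]
  turn units -13.77
  shift units [-13.67 -18.88  -0.  ] = 19 x [-0.719 -0.994 -0.   ]
((547.985595703125, 94.84474182128906), 46.08460235595703) 68
((546.816162109375, 142.8365478515625), 68.86161804199219) 342
```

>>> {"op": "move_arm", "data": {"increments": [[0,0,1,0,0,0,0],[0,0,1,0,0,0,0],[0,0,1,0,0,0,0],[0,0,1,0,0,0,0],[0,0,0,0,0,0,0],[0,0,0,0,0,0,0.6],[0,0,0,0,0,0,0.6],[0,0,0,0,0,0,0.6]]}}

```text
time: 8.52
tcp_pos: [0.5501, 0.1238, 0.0692]
ee_rot: [2.517, 1.876, 0.005]
ft_force: [-0.2, 1.0, -0.6]
finger_gap: 0.051
grasp_force: 0.0
```

>>> {"op": "move_arm", "data": {"increments": [[0,0,-1,0,0,0,0.6],[0,0,-1,0,0,0,0.6],[0,0,-1,0,0,-1,0.6],[0,0,-1,0,0,-1,0.6],[0,0,0,0,0,-1,0.65],[0,0,0,0,0,-1,0.65],[0,0,0,0,0,-1,0.65],[0,0,0,0,0,-1,0.65],[0,0,0,0,0,-1,0.65],[0,0,0,0,0,-1,0.65]]}}

```text
time: 9.35
tcp_pos: [0.5496, 0.1241, 0.1492]
ee_rot: [1.717, 2.627, 0.004]
ft_force: [-0.1, -0.3, -0.5]
finger_gap: 0.0556
grasp_force: 0.0
```

>>> {"op": "move_arm", "data": {"increments": [[0,0,0,0,0,-1,0.65],[0,0,0,0,0,-1,0.65],[0,0,0,0,0,-1,0.65],[0,0,0,0,0,-1,0.65],[0,0,0,0,0,-1,0.65],[0,0,0,0,0,-0.8,0.65]]}}

```text
time: 9.85
tcp_pos: [0.5495, 0.1241, 0.1492]
ee_rot: [1.005, 2.973, 0.002]
ft_force: [-0.0, -0.2, -0.1]
finger_gap: 0.0555
grasp_force: 0.0
```

>>> {"op": "move_arm", "data": {"increments": [[-0.69,-0.97,0,0,0,0,0.65],[-0.69,-0.97,0,0,0,0,0.65],[-0.69,-0.97,0,0,0,0,0.65],[-0.69,-0.97,0,0,0,0,0.65],[-0.69,-0.97,0,0,0,0,0.65],[-0.69,-0.97,0,0,0,0,0.65],[-0.69,-0.97,0,0,0,0,0.65],[-0.69,-0.97,0,0,0,0,0.65],[-0.69,-0.97,0,0,0,0,0.65],[-0.69,-0.97,0,0,0,0,0.65]]}}

```text
time: 10.68
tcp_pos: [0.5404, -0.1155, 0.1493]
ee_rot: [1.011, 2.97, -0.0]
ft_force: [0.5, -0.2, 1.1]
finger_gap: 0.0557
grasp_force: 0.0
```

>>> {"op": "move_arm", "data": {"increments": [[-0.69,-0.97,0,0,0,0,0.65],[-0.69,-0.97,0,0,0,0,0.65],[-0.69,-0.97,0,0,0,0,0.65],[-0.69,-0.97,0,0,0,0,0.65],[-0.69,-0.97,0,0,0,0,0.65],[-0.69,-0.97,0,0,0,0,0.65],[-0.69,-0.97,0,0,0,0,0.65],[-0.69,-0.97,0,0,0,0,0.65],[-0.69,-0.97,0,0,0,0,0.65],[0,0,0,0,0,0,0.65]]}}

```text
time: 11.52
tcp_pos: [0.5315, -0.3333, 0.1487]
ee_rot: [1.017, 2.968, -0.006]
ft_force: [-0.7, -0.2, 0.9]
finger_gap: 0.0555
grasp_force: 0.0
```

```bash
python3 - <<'E'
from h import *
c=robot.read_camera("wrist");X=cloud(c);blobs(c,X);print();blobs(c,X,.013)
plan([(.5322,-.3242,.008,52.5),(.5322,-.3242,.15,None),(.57,.15,.15,None),(.57,.15,.07,None)])
E
```

```text
px [527   0  33  39] ctr [537.7 -83.9] size [26.  27.3] long axis deg 51.2 ztop [0.028 0.03 ]
px [361 133  39  22] ctr [ 539.9 -236. ] size [14.2 30.5] long axis deg 60.7 ztop [0.032 0.033]
px [278 179  30  22] ctr [ 526.2 -319.2] size [18.  25.4] long axis deg 51.5 ztop [0.032 0.033]
px [394 194  47  36] ctr [ 613.4 -241.7] size [25.4 35.6] long axis deg 33.9 ztop [0.029 0.03 ]

px [177   0 273 217] ctr [ 480.7 -276.6] size [  5.1 286.7] long axis deg 90.2 ztop [0.021 0.022]
px [516   0  44  42] ctr [536.9 -84.5] size [24.8 30.6] long axis deg 154.5 ztop [0.028 0.029]
px [430  47  57  60] ctr [ 537.2 -151.7] size [45.6 45.9] long axis deg 71.4 ztop [0.015 0.018]
px [163  58  55  54] ctr [ 405.1 -333.8] size [10.3 60.3] long axis deg 90.3 ztop [0.014 0.016]
px [554  98   6  17] ctr [611.8 -92.6] size [ 3.7 13.9] long axis deg 162.7 ztop [0.015 0.016]
px [357 122  43  40] ctr [ 539.8 -236. ] size [30.5 31.8] long axis deg 150.3 ztop [0.031 0.033]
px [278 176  30  37] ctr [ 532.7 -324.3] size [25.6 34.7] long axis deg 141.9 ztop [0.031 0.033]
px [390 191  51  39] ctr [ 613.3 -241.7] size [25.4 35.8] long axis deg 33.5 ztop [0.029 0.03 ]
px [218 223  34  32] ctr [ 534.6 -396.9] size [32.9 33. ] long axis deg 139.7 ztop [0.014 0.017]
px [266 308  38  40] ctr [ 646.1 -419.4] size [ 1.1 64.9] long axis deg 180.0 ztop [0.019 0.021]
t 11.6 tcp [ 0.532 -0.331  0.149] yaw 142.2 tilt [ 0.002 -0.002] gap 0.056
  turn units -0.05
  shift units [0.18 0.28 7.03] = 8 x [0.022 0.035 0.879]
  shift units [ 0.   0.  -7.1] = 8 x [ 0.     0.    -0.888]
  shift units [12.93 19.96 -0.  ] = 20 x [ 0.647  0.998 -0.   ]
  shift units [0. 0. 4.] = 4 x [0. 0. 1.]
```

>>> {"op": "move_arm", "data": {"increments": [[0.18,0.28,0.88,0,0,0,0.65],[0,0,0.88,0,0,0,0.65],[0,0,0.88,0,0,0,0.65],[0,0,0.88,0,0,0,0.65],[0,0,0.88,0,0,0,0.65],[0,0,0.88,0,0,0,0.65],[0,0,0.88,0,0,0,0.65],[0,0,0.88,0,0,0,0.65],[0,0,0,0,0,0,0.65]]}}

```text
time: 12.32
tcp_pos: [0.53, -0.3186, 0.0028]
ee_rot: [-1.008, -2.969, -0.004]
ft_force: [-1.4, -0.2, -0.6]
finger_gap: 0.0559
grasp_force: 0.0
```

>>> {"op": "move_arm", "data": {"increments": [[0,0,0,0,0,0,0],[0,0,0,0,0,0,0],[0,0,0,0,0,0,0],[0,0,0,0,0,0,0],[0,0,0,0,0,0,0],[0,0,-0.6,0,0,0,0],[0,0,-1,0,0,0,0],[0,0,-1,0,0,0,0],[0,0,-1,0,0,0,0],[0,0,-1,0,0,0,0]]}}

```text
time: 13.15
tcp_pos: [0.5317, -0.3213, 0.0996]
ee_rot: [-1.012, -2.974, 0.0]
ft_force: [-0.4, -0.5, -0.3]
finger_gap: 0.025
grasp_force: 61.1
```

>>> {"op": "move_arm", "data": {"increments": [[0.65,0.99,-0.8,0,0,0,0],[0.65,0.99,-0.8,0,0,0,0],[0.65,0.99,-0.8,0,0,0,0],[0.65,0.99,0,0,0,0,0],[0.65,0.99,0,0,0,0,0],[0.65,0.99,0,0,0,0,0],[0.65,0.99,0,0,0,0,0],[0.65,0.99,0,0,0,0,0],[0.65,0.99,0,0,0,0,0],[0.65,0.99,0,0,0,0,0]]}}

```text
time: 13.98
tcp_pos: [0.5494, -0.0841, 0.1468]
ee_rot: [1.012, 2.974, -0.0]
ft_force: [0.1, -0.2, -0.5]
finger_gap: 0.0247
grasp_force: 61.1
```

>>> {"op": "move_arm", "data": {"increments": [[0.65,0.99,0,0,0,0,0],[0.65,0.99,0,0,0,0,0],[0.65,0.99,0,0,0,0,0],[0.65,0.99,0,0,0,0,0],[0.65,0.99,0,0,0,0,0],[0.65,0.99,0,0,0,0,0],[0.65,0.99,0,0,0,0,0],[0.65,0.99,0,0,0,0,0],[0.65,0.99,0,0,0,0,0],[0.65,0.99,0,0,0,0,0]]}}

```text
time: 14.82
tcp_pos: [0.5672, 0.1521, 0.1468]
ee_rot: [1.012, 2.974, -0.0]
ft_force: [0.3, -0.3, -0.7]
finger_gap: 0.0247
grasp_force: 61.1
```

>>> {"op": "move_arm", "data": {"increments": [[0,0,0.5,0,0,0,0],[0,0,1,0,0,0,0],[0,0,1,0,0,0,0],[0,0,1,0,0,0,0],[0,0,0,0,0,0,0],[0,0,0,0,0,0,0.5],[0,0,0,0,0,0,0.5],[0,0,0,0,0,0,0.5]]}}

```text
time: 15.48
tcp_pos: [0.5688, 0.1509, 0.0783]
ee_rot: [1.011, 2.971, 0.002]
ft_force: [0.1, 0.0, -0.2]
finger_gap: 0.0424
grasp_force: 0.0
```

>>> {"op": "move_arm", "data": {"increments": [[0,0,-1,0,0,0,0.5],[0,0,-1,0,0,0,0.5],[0,0,-1,0,0,-0.8,0.65],[0,0,-0.8,0,0,-0.7,0.65]]}}

```text
time: 15.82
tcp_pos: [0.5688, 0.1511, 0.156]
ee_rot: [0.81, 3.031, 0.003]
ft_force: [0.3, -0.6, 0.1]
finger_gap: 0.056
grasp_force: 0.0
```

>>> {"op": "move_arm", "data": {"increments": [[-0.46,-0.97,0,0,0,0,0.65],[-0.46,-0.97,0,0,0,0,0.65],[-0.46,-0.97,0,0,0,0,0.65],[-0.46,-0.97,0,0,0,0,0.65],[-0.46,-0.97,0,0,0,0,0.65],[-0.46,-0.97,0,0,0,0,0.65],[-0.46,-0.97,0,0,0,0,0.65],[-0.46,-0.97,0,0,0,0,0.65],[-0.46,-0.97,0,0,0,0,0.65],[-0.46,-0.97,0,0,0,0,0.65]]}}

```text
time: 16.65
tcp_pos: [0.5506, -0.0643, 0.1545]
ee_rot: [0.814, 3.03, 0.0]
ft_force: [-0.3, 0.5, -0.2]
finger_gap: 0.0554
grasp_force: 0.0
```

>>> {"op": "move_arm", "data": {"increments": [[-0.46,-0.97,0,0,0,0,0.65],[-0.46,-0.97,0,0,0,0,0.65],[-0.46,-0.97,0,0,0,0,0.65],[-0.46,-0.97,0,0,0,0,0.65],[-0.46,-0.97,0,0,0,0,0.65],[-0.46,-0.97,0,0,0,0,0.65],[-0.46,-0.97,0,0,0,0,0.65],[-0.46,-0.97,0,0,0,0,0.65],[0,0,0,0,0,0,0.65]]}}

```text
time: 17.4
tcp_pos: [0.536, -0.2387, 0.1542]
ee_rot: [0.821, 3.028, -0.005]
ft_force: [0.7, -0.5, -0.3]
finger_gap: 0.0556
grasp_force: 0.0
```

```bash
python3 - <<'E'
from h import *
c=robot.read_camera("wrist");X=cloud(c);blobs(c,X);print();blobs(c,X,.013)
plan([(.540,-.236,.008,60.5),(.54,-.236,.15,None),(.535,.165,.15,None),(.535,.165,.07,None),(.535,.165,.15,None),(.6135,-.2415,.15,34.2)])
E
```

```text
px [519   6  41  55] ctr [519.8  10.3] size [26.5 31.7] long axis deg 8.9 ztop [0.027 0.028]
px [426  96  40  36] ctr [538.5 -80.8] size [28.9 30.9] long axis deg 172.4 ztop [0.028 0.029]
px [459 174  40  33] ctr [616.  -79.2] size [29.2 31.6] long axis deg 179.6 ztop [0.032 0.033]
px [272 196  33  17] ctr [ 539.9 -235.9] size [14.5 29.4] long axis deg 59.9 ztop [0.032 0.033]
px [299 250  39  35] ctr [ 613.4 -241.3] size [25.6 36.2] long axis deg 34.4 ztop [0.029 0.03 ]

px [230   0 109  65] ctr [ 419.2 -164.7] size [38.5 92.9] long axis deg 89.9 ztop [0.015 0.017]
px [510   6  50  56] ctr [519.8  10. ] size [27. 32.] long axis deg 8.4 ztop [0.026 0.028]
px [ 98  13 448 252] ctr [ 579.1 -222.9] size [201.7 394.2] long axis deg 90.0 ztop [0.02  0.022]
px [421  96  45  36] ctr [538.3 -80.8] size [27.7 32.6] long axis deg 53.4 ztop [0.028 0.029]
px [ 92 105  54  44] ctr [ 404.9 -333.4] size [10.2 60.6] long axis deg 90.9 ztop [0.014 0.016]
px [341 127  51  51] ctr [ 537.3 -151.2] size [45.6 45.9] long axis deg 18.3 ztop [0.015 0.018]
px [453 171  46  36] ctr [615.9 -79.2] size [29.2 31.
[... 276 characters left out ...]
size [32.6 32.7] long axis deg 35.0 ztop [0.014 0.017]
px [119 263   9  12] ctr [ 517.4 -419.4] size [ 1.4 13.9] long axis deg 2.2 ztop [0.019 0.021]
px [128 272  33  38] ctr [ 551.4 -419.1] size [ 1.9 52.5] long axis deg 0.0 ztop [0.018 0.021]
t 17.4 tcp [ 0.536 -0.237  0.154] yaw 149.7 tilt [ 0.003 -0.002] gap 0.055
  turn units -0.15
  shift units [-0.15  0.12  7.3 ] = 8 x [-0.019  0.015  0.913]
  shift units [ 0.   0.  -7.1] = 8 x [ 0.     0.    -0.888]
  shift units [10.09 17.33 -0.  ] = 18 x [ 0.561  0.963 -0.   ]
  shift units [0. 0. 4.] = 4 x [0. 0. 1.]
  shift units [ 0.  0. -4.] = 4 x [ 0.  0. -1.]
  turn units 5.26
  shift units [-19.02  -8.18  -0.  ] = 19 x [-1.001 -0.43  -0.   ]
```

>>> {"op": "move_arm", "data": {"increments": [[-0.15,0.12,0.88,0,0,-0.15,0.65],[0,0,0.88,0,0,0,0.65],[0,0,0.88,0,0,0,0.65],[0,0,0.88,0,0,0,0.65],[0,0,0.88,0,0,0,0.65],[0,0,0.88,0,0,0,0.65],[0,0,0.88,0,0,0,0.65],[0,0,0.88,0,0,0,0.65],[0,0,0,0,0,0,0.65]]}}

```text
time: 18.2
tcp_pos: [0.5373, -0.2313, 0.0082]
ee_rot: [-0.792, -3.034, -0.003]
ft_force: [-1.2, 0.5, -1.2]
finger_gap: 0.0555
grasp_force: 0.0
```

>>> {"op": "move_arm", "data": {"increments": [[0,0,0,0,0,0,0],[0,0,0,0,0,0,0],[0,0,0,0,0,0,0],[0,0,0,0,0,0,0],[0,0,0,0,0,0,0],[0,0,-0.6,0,0,0,0],[0,0,-1,0,0,0,0],[0,0,-1,0,0,0,0],[0,0,-1,0,0,0,0],[0,0,-1,0,0,0,0]]}}

```text
time: 19.03
tcp_pos: [0.5392, -0.2335, 0.1049]
ee_rot: [-0.796, -3.039, 0.0]
ft_force: [0.1, 0.7, -0.6]
finger_gap: 0.0283
grasp_force: 61.2
```

>>> {"op": "move_arm", "data": {"increments": [[0.55,0.94,-0.8,0,0,0,0],[0.55,0.94,-0.8,0,0,0,0],[0.55,0.94,-0.8,0,0,0,0],[0.55,0.94,0,0,0,0,0],[0.55,0.94,0,0,0,0,0],[0.55,0.94,0,0,0,0,0],[0.55,0.94,0,0,0,0,0],[0.55,0.94,0,0,0,0,0],[0.55,0.94,0,0,0,0,0],[0.55,0.94,0,0,0,0,0]]}}

```text
time: 19.87
tcp_pos: [0.5354, -0.0148, 0.1521]
ee_rot: [0.795, 3.039, -0.0]
ft_force: [0.3, -0.6, -0.3]
finger_gap: 0.0284
grasp_force: 61.1
```

>>> {"op": "move_arm", "data": {"increments": [[0.55,0.94,0,0,0,0,0],[0.55,0.94,0,0,0,0,0],[0.55,0.94,0,0,0,0,0],[0.55,0.94,0,0,0,0,0],[0.55,0.94,0,0,0,0,0],[0.55,0.94,0,0,0,0,0],[0.55,0.94,0,0,0,0,0],[0.55,0.94,0,0,0,0,0],[0,0,0,0,0,0,0]]}}

```text
time: 20.62
tcp_pos: [0.5321, 0.1619, 0.152]
ee_rot: [-0.789, -3.04, -0.003]
ft_force: [0.3, -0.4, -0.4]
finger_gap: 0.0283
grasp_force: 61.1
```

>>> {"op": "move_arm", "data": {"increments": [[0,0,0.5,0,0,0,0],[0,0,1,0,0,0,0],[0,0,1,0,0,0,0],[0,0,1,0,0,0,0],[0,0,0,0,0,0,0],[0,0,0,0,0,0,0.5],[0,0,0,0,0,0,0.5],[0,0,0,0,0,0,0.5]]}}

```text
time: 21.28
tcp_pos: [0.534, 0.1582, 0.0833]
ee_rot: [0.796, 3.036, 0.002]
ft_force: [-0.2, 0.3, -0.3]
finger_gap: 0.0429
grasp_force: 0.0
```

>>> {"op": "move_arm", "data": {"increments": [[0,0,-1,0,0,0,0.5],[0,0,-1,0,0,0,0.5],[0,0,-1,0,0,1,0.75],[0,0,-0.8,0,0,1,0.75],[0,0,0,0,0,1,0.75],[0,0,0,0,0,1,0.75],[0,0,0,0,0,1,0.75],[0,0,0,0,0,0.25,0.75]]}}

```text
time: 21.95
tcp_pos: [0.5338, 0.1586, 0.1596]
ee_rot: [1.467, 2.775, 0.004]
ft_force: [-0.7, 0.6, -0.0]
finger_gap: 0.0642
grasp_force: 0.0
```

>>> {"op": "move_arm", "data": {"increments": [[-0.98,-0.42,0,0,0,0,0.75],[-0.98,-0.42,0,0,0,0,0.75],[-0.98,-0.42,0,0,0,0,0.75],[-0.98,-0.42,0,0,0,0,0.75],[-0.98,-0.42,0,0,0,0,0.75],[-0.98,-0.42,0,0,0,0,0.75],[-0.98,-0.42,0,0,0,0,0.75],[-0.98,-0.42,0,0,0,0,0.75],[-0.98,-0.42,0,0,0,0,0.75],[-0.98,-0.42,0,0,0,0,0.75]]}}

```text
time: 22.78
tcp_pos: [0.5748, -0.052, 0.1586]
ee_rot: [1.462, 2.778, 0.001]
ft_force: [0.3, 0.0, 0.5]
finger_gap: 0.064
grasp_force: 0.0
```

>>> {"op": "move_arm", "data": {"increments": [[-0.98,-0.42,0,0,0,0,0.75],[-0.98,-0.42,0,0,0,0,0.75],[-0.98,-0.42,0,0,0,0,0.75],[-0.98,-0.42,0,0,0,0,0.75],[-0.98,-0.42,0,0,0,0,0.75],[-0.98,-0.42,0,0,0,0,0.75],[-0.98,-0.42,0,0,0,0,0.75],[-0.98,-0.42,0,0,0,0,0.75],[-0.98,-0.42,0,0,0,0,0.75],[0,0,0,0,0,0,0.75]]}}

```text
time: 23.62
tcp_pos: [0.6121, -0.2435, 0.1579]
ee_rot: [1.467, 2.775, -0.003]
ft_force: [-0.5, 0.2, -0.6]
finger_gap: 0.064
grasp_force: 0.0
```

```bash
python3 - <<'E'
from h import *
c=robot.read_camera("wrist");X=cloud(c);blobs(c,X)
plan([(.6135,-.2415,.010,34.4),(.6135,-.2415,.15,None),(.53,.14,.15,None)])
c=robot.read_camera("side");X=cloud(c);tiles(c,X,[(.546,.143),(.53,-.08),(.6,-.23),(.53,-.33)],"s1",.08)
E
```

```text
px [315   0  13   4] ctr [545.8 -94. ] size [2.5 9.3] long axis deg 32.3 ztop [0.027 0.029]
px [382  17  44  46] ctr [615.7 -79. ] size [28.9 31.8] long axis deg 176.3 ztop [0.032 0.034]
px [267 186  39  27] ctr [ 613.8 -241.4] size [25.  35.7] long axis deg 34.7 ztop [0.029 0.03 ]
t 23.7 tcp [ 0.612 -0.241  0.158] yaw 124.3 tilt [ 0.001 -0.001] gap 0.064
  turn units -0.01
  shift units [-0.06  0.07  7.39] = 8 x [-0.007  0.008  0.924]
  shift units [ 0.  0. -7.] = 7 x [ 0.  0. -1.]
  shift units [18.1   7.33 -0.  ] = 19 x [ 0.953  0.386 -0.   ]
```

View pics/s1.png

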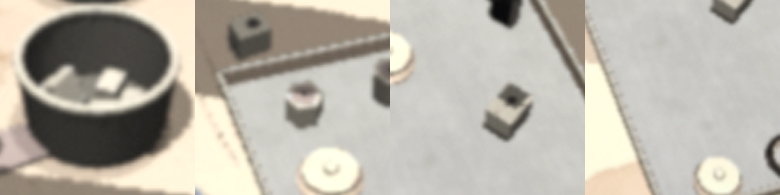

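The side view shows three offcuts lying in the caddy and the rest undisturbed. The square 36 mm bar is next.

>>> {"op": "move_arm", "data": {"increments": [[-0.06,0.07,0.92,0,0,0,0.75],[0,0,0.92,0,0,0,0.75],[0,0,0.92,0,0,0,0.75],[0,0,0.92,0,0,0,0.75],[0,0,0.92,0,0,0,0.75],[0,0,0.92,0,0,0,0.75],[0,0,0.92,0,0,0,0.75],[0,0,0.9,0,0,0,0.75],[0,0,0,0,0,0,0.75]]}}

```text
time: 24.47
tcp_pos: [0.6103, -0.2363, 0.0062]
ee_rot: [-1.458, -2.774, -0.0]
ft_force: [-0.9, 0.5, -1.5]
finger_gap: 0.0639
grasp_force: 0.0
```

>>> {"op": "move_arm", "data": {"increments": [[0,0,0,0,0,0,0],[0,0,0,0,0,0,0],[0,0,0,0,0,0,0],[0,0,0,0,0,0,0],[0,0,0,0,0,0,0],[0,0,-0.6,0,0,0,0],[0,0,-1,0,0,0,0],[0,0,-1,0,0,0,0],[0,0,-1,0,0,0,0],[0,0,-1,0,0,0,0]]}}

```text
time: 25.3
tcp_pos: [0.6131, -0.2392, 0.1041]
ee_rot: [1.465, 2.779, -0.0]
ft_force: [-1.0, 0.2, -0.9]
finger_gap: 0.035
grasp_force: 63.1
```

>>> {"op": "move_arm", "data": {"increments": [[0.95,0.39,-0.8,0,0,0,0],[0.95,0.39,-0.8,0,0,0,0],[0.95,0.39,-0.8,0,0,0,0],[0.95,0.39,0,0,0,0,0],[0.95,0.39,0,0,0,0,0],[0.95,0.39,0,0,0,0,0],[0.95,0.39,0,0,0,0,0],[0.95,0.39,0,0,0,0,0],[0.95,0.39,0,0,0,0,0],[0.95,0.39,0,0,0,0,0]]}}

```text
time: 26.13
tcp_pos: [0.5699, -0.0375, 0.1514]
ee_rot: [1.465, 2.779, 0.0]
ft_force: [-0.3, 0.4, -0.3]
finger_gap: 0.0345
grasp_force: 63.1
```

>>> {"op": "move_arm", "data": {"increments": [[0.95,0.39,0,0,0,0,0],[0.95,0.39,0,0,0,0,0],[0.95,0.39,0,0,0,0,0],[0.95,0.39,0,0,0,0,0],[0.95,0.39,0,0,0,0,0],[0.95,0.39,0,0,0,0,0],[0.95,0.39,0,0,0,0,0],[0.95,0.39,0,0,0,0,0],[0.95,0.39,0,0,0,0,0],[0,0,0,0,0,0,0]]}}

```text
time: 26.97
tcp_pos: [0.5305, 0.1456, 0.1514]
ee_rot: [-1.459, -2.781, -0.003]
ft_force: [0.5, -0.7, -0.9]
finger_gap: 0.0347
grasp_force: 63.1
```

>>> {"op": "move_arm", "data": {"increments": [[0,0,0.5,0,0,0,0],[0,0,1,0,0,0,0],[0,0,1,0,0,0,0],[0,0,1,0,0,0,0],[0,0,0,0,0,0,0],[0,0,0,0,0,0,0.6],[0,0,0,0,0,0,0.6],[0,0,0,0,0,0,0.6]]}}

```text
time: 27.63
tcp_pos: [0.5329, 0.1421, 0.0825]
ee_rot: [1.464, 2.776, 0.003]
ft_force: [0.4, -0.2, 1.1]
finger_gap: 0.0512
grasp_force: 0.0
```

>>> {"op": "move_arm", "data": {"increments": [[0,0,-1,0,0,0,0.6],[0,0,-1,0,0,0,0.6],[0,0,-1,0,0,0.7,0.65],[0,0,-0.8,0,0,0.6,0.65]]}}

```text
time: 27.97
tcp_pos: [0.533, 0.1425, 0.1603]
ee_rot: [1.622, 2.686, 0.005]
ft_force: [1.2, -0.4, -1.1]
finger_gap: 0.0557
grasp_force: 0.0
```

>>> {"op": "move_arm", "data": {"increments": [[-0.98,-0.11,0,0,0,0,0.65],[-0.98,-0.11,0,0,0,0,0.65],[-0.98,-0.11,0,0,0,0,0.65],[-0.98,-0.11,0,0,0,0,0.65],[-0.98,-0.11,0,0,0,0,0.65],[-0.98,-0.11,0,0,0,0,0.65],[-0.98,-0.11,0,0,0,0,0.65],[-0.98,-0.11,0,0,0,0,0.65],[-0.98,-0.11,0,0,0,0,0.65],[-0.98,-0.11,0,0,0,0,0.65]]}}

```text
time: 28.8
tcp_pos: [0.6052, -0.0424, 0.1587]
ee_rot: [1.618, 2.689, 0.002]
ft_force: [-0.4, 0.8, 0.3]
finger_gap: 0.0553
grasp_force: 0.0
```

>>> {"op": "move_arm", "data": {"increments": [[-0.98,-0.11,0,0,0,0,0.65],[-0.95,-0.11,0,0,0,0,0.65],[0,0,0,0,0,0,0.65],[0,0,0,0,0,0,0.65]]}}

```text
time: 29.13
tcp_pos: [0.6189, -0.0784, 0.1581]
ee_rot: [1.621, 2.688, 0.002]
ft_force: [-0.3, 1.0, 0.4]
finger_gap: 0.0553
grasp_force: 0.0
```

```bash
python3 - <<'E'
from h import *
c=robot.read_camera("wrist");X=cloud(c);blobs(c,X)
z=X[...,2];q=X[(z>.025)&(z<.04)&(np.hypot(X[...,0]-.616,X[...,1]+.079)<.03)][:,:2]-[.6157,-.079]
for a in range(0,60,4):
    print(a,[round(float(np.ptp(q@[np.cos(np.radians(a+k)),np.sin(np.radians(a+k))])*1000),1) for k in(0,60,120)])
plan([(.6157,-.079,.010,28),(.6157,-.079,.15,None),(.56,.13,.15,None)])
E
```

```text
px [206  31  43  44] ctr [520.2  10.9] size [25.3 30.6] long axis deg 9.4 ztop [0.027 0.028]
px [187 145  33  36] ctr [538.4 -81. ] size [28.1 32.3] long axis deg 53.0 ztop [0.028 0.03 ]
px [265 183  31  35] ctr [616.1 -78.8] size [27.7 31.6] long axis deg 117.5 ztop [0.032 0.034]
0 [31.6, 31.7, 31.5]
4 [31.4, 31.5, 31.3]
8 [31.0, 31.1, 31.1]
12 [30.4, 30.6, 30.7]
16 [29.7, 30.0, 30.1]
20 [28.9, 29.3, 29.5]
24 [27.9, 28.5, 28.9]
28 [27.8, 28.2, 28.3]
32 [28.7, 28.9, 29.1]
36 [29.6, 29.7, 29.9]
40 [30.3, 30.3, 30.6]
44 [30.9, 30.9, 31.1]
48 [31.3, 31.3, 31.4]
52 [31.6, 31.5, 31.7]
56 [31.7, 31.6, 31.7]
t 29.2 tcp [ 0.619 -0.077  0.158] yaw 117.9 tilt [0.002 0.   ] gap 0.055
  turn units -0.02
  shift units [-0.   -0.16  7.39] = 8 x [-0.    -0.02   0.924]
  shift units [ 0.  0. -7.] = 7 x [ 0.  0. -1.]
  shift units [10.53  2.45 -0.  ] = 11 x [ 0.958  0.222 -0.   ]
```

>>> {"op": "move_arm", "data": {"increments": [[0,-0.16,0.92,0,0,0,0.65],[0,0,0.92,0,0,0,0.65],[0,0,0.92,0,0,0,0.65],[0,0,0.92,0,0,0,0.65],[0,0,0.92,0,0,0,0.65],[0,0,0.92,0,0,0,0.65],[0,0,0.92,0,0,0,0.65],[0,0,0.9,0,0,0,0.65],[0,0,0,0,0,0,0.65]]}}

```text
time: 29.93
tcp_pos: [0.6117, -0.0767, 0.0057]
ee_rot: [-1.614, -2.687, 0.003]
ft_force: [-1.2, -0.1, -0.7]
finger_gap: 0.0552
grasp_force: 0.0
```

>>> {"op": "move_arm", "data": {"increments": [[0,0,0,0,0,0,0],[0,0,0,0,0,0,0],[0,0,0,0,0,0,0],[0,0,0,0,0,0,0],[0,0,0,0,0,0,0],[0,0,-0.6,0,0,0,0],[0,0,-1,0,0,0,0],[0,0,-1,0,0,0,0],[0,0,-1,0,0,0,0],[0,0,-1,0,0,0,0]]}}

```text
time: 30.77
tcp_pos: [0.615, -0.0789, 0.1034]
ee_rot: [1.62, 2.691, -0.0]
ft_force: [1.0, -0.6, -0.7]
finger_gap: 0.0265
grasp_force: 60.5
```

>>> {"op": "move_arm", "data": {"increments": [[0,0,-0.8,0,0,0,0],[0.96,0.22,-0.8,0,0,0,0],[0.96,0.22,-0.8,0,0,0,0],[0.96,0.22,0,0,0,0,0],[0.96,0.22,0,0,0,0,0],[0.96,0.22,0,0,0,0,0],[0.96,0.22,0,0,0,0,0],[0.96,0.22,0,0,0,0,0],[0.96,0.22,0,0,0,0,0],[0.96,0.22,0,0,0,0,0]]}}

```text
time: 31.6
tcp_pos: [0.5689, 0.0932, 0.1506]
ee_rot: [1.62, 2.691, 0.0]
ft_force: [-0.3, -0.3, -1.0]
finger_gap: 0.0267
grasp_force: 60.5
```

>>> {"op": "move_arm", "data": {"increments": [[0.96,0.22,0,0,0,0,0],[0.96,0.22,0,0,0,0,0],[0,0,0.5,0,0,0,0],[0,0,1,0,0,0,0],[0,0,1,0,0,0,0],[0,0,1,0,0,0,0],[0,0,0,0,0,0,0],[0,0,0,0,0,0,0.5],[0,0,0,0,0,0,0.5],[0,0,0,0,0,0,0.5]]}}

```text
time: 32.43
tcp_pos: [0.5605, 0.1304, 0.0819]
ee_rot: [1.619, 2.689, 0.003]
ft_force: [0.3, 0.0, 1.0]
finger_gap: 0.043
grasp_force: 0.0
```

>>> {"op": "move_arm", "data": {"increments": [[0,0,-1,0,0,0,0.5],[0,0,-1,0,0,0,0.5],[0,0,-1,0,0,0.5,0.65],[0,0,-0.8,0,0,0.5,0.65]]}}

```text
time: 32.77
tcp_pos: [0.5605, 0.1305, 0.1596]
ee_rot: [1.737, 2.613, 0.005]
ft_force: [0.1, 0.0, 0.5]
finger_gap: 0.0556
grasp_force: 0.0
```

>>> {"op": "move_arm", "data": {"increments": [[-0.93,-0.51,0,0,0,0,0.65],[-0.93,-0.51,0,0,0,0,0.65],[-0.93,-0.51,0,0,0,0,0.65],[-0.93,-0.51,0,0,0,0,0.65],[-0.93,-0.51,0,0,0,0,0.65],[-0.93,-0.51,0,0,0,0,0.65],[-0.93,-0.51,0,0,0,0,0.65],[-0.93,-0.51,0,0,0,0,0.65],[-0.93,-0.51,0,0,0,0,0.65],[-0.93,-0.51,0,0,0,0,0.65]]}}

```text
time: 33.6
tcp_pos: [0.5384, -0.082, 0.158]
ee_rot: [1.734, 2.615, 0.002]
ft_force: [0.8, -0.7, -0.1]
finger_gap: 0.0555
grasp_force: 0.0
```

>>> {"op": "move_arm", "data": {"increments": [[0,0,0,0,0,0,0.65],[0,0,0,0,0,0,0.65]]}}

```text
time: 33.77
tcp_pos: [0.5383, -0.0816, 0.1575]
ee_rot: [1.737, 2.614, 0.002]
ft_force: [-0.2, -0.3, 0.5]
finger_gap: 0.0556
grasp_force: 0.0
```

```bash
python3 - <<'E'
from h import *
c=robot.read_camera("wrist");X=cloud(c);blobs(c,X)
plan([(.5384,-.081,.010,23),(.5384,-.081,.15,None),(.545,.16,.15,None),(.545,.16,.16,None),(.520,.0105,.16,9)])
E
```

```text
px [285  75  42  40] ctr [520.   10.9] size [25.2 31.1] long axis deg 8.8 ztop [0.027 0.028]
px [269 183  30  34] ctr [538.7 -80.6] size [27.2 31.8] long axis deg 113.4 ztop [0.029 0.03 ]
t 33.8 tcp [ 0.538 -0.081  0.157] yaw 112.9 tilt [ 0.003 -0.   ] gap 0.056
  turn units -0.03
  shift units [-0.01  0.    7.36] = 8 x [-0.002  0.     0.92 ]
  shift units [ 0.  0. -7.] = 7 x [ 0.  0. -1.]
  shift units [10.96  5.01 -0.  ] = 11 x [ 0.997  0.456 -0.   ]
  shift units [ 0.   0.  -0.5] = 1 x [ 0.   0.  -0.5]
  turn units 2.8
  shift units [-7.19 -2.4  -0.  ] = 8 x [-0.898 -0.3   -0.   ]
```

>>> {"op": "move_arm", "data": {"increments": [[0,0,0.92,0,0,0,0.65],[0,0,0.92,0,0,0,0.65],[0,0,0.92,0,0,0,0.65],[0,0,0.92,0,0,0,0.65],[0,0,0.92,0,0,0,0.65],[0,0,0.92,0,0,0,0.65],[0,0,0.92,0,0,0,0.65],[0,0,0.9,0,0,0,0.65],[0,0,0,0,0,0,0.65]]}}

```text
time: 34.57
tcp_pos: [0.5346, -0.0783, 0.0053]
ee_rot: [-1.73, -2.614, 0.003]
ft_force: [-0.7, -0.1, -0.1]
finger_gap: 0.0557
grasp_force: 0.0
```

>>> {"op": "move_arm", "data": {"increments": [[0,0,0,0,0,0,0],[0,0,0,0,0,0,0],[0,0,0,0,0,0,0],[0,0,0,0,0,0,0],[0,0,0,0,0,0,0],[0,0,-0.6,0,0,0,0],[0,0,-1,0,0,0,0],[0,0,-1,0,0,0,0],[0,0,-1,0,0,0,0],[0,0,-1,0,0,0,0]]}}

```text
time: 35.4
tcp_pos: [0.5374, -0.0806, 0.1026]
ee_rot: [1.736, 2.618, -0.0]
ft_force: [0.5, -0.1, -0.2]
finger_gap: 0.0262
grasp_force: 60.6
```

>>> {"op": "move_arm", "data": {"increments": [[0,0,-0.8,0,0,0,0],[0.99,0.46,-0.8,0,0,0,0],[0.99,0.46,-0.8,0,0,0,0],[0.99,0.46,0,0,0,0,0],[0.99,0.46,0,0,0,0,0],[0.99,0.46,0,0,0,0,0],[0.99,0.46,0,0,0,0,0],[0.99,0.46,0,0,0,0,0],[0.99,0.46,0,0,0,0,0],[0.99,0.46,0,0,0,0,0]]}}

```text
time: 36.23
tcp_pos: [0.5443, 0.1168, 0.1499]
ee_rot: [1.736, 2.618, 0.0]
ft_force: [0.4, 0.6, 0.3]
finger_gap: 0.0266
grasp_force: 60.6
```

>>> {"op": "move_arm", "data": {"increments": [[0.99,0.46,0,0,0,0,0],[0.99,0.46,0,0,0,0,0],[0,0,0.5,0,0,0,0],[0,0,1,0,0,0,0],[0,0,1,0,0,0,0],[0,0,1,0,0,0,0],[0,0,0,0,0,0,0],[0,0,0,0,0,0,0.5],[0,0,0,0,0,0,0.5],[0,0,0,0,0,0,0.5]]}}

```text
time: 37.07
tcp_pos: [0.5473, 0.1595, 0.0811]
ee_rot: [1.735, 2.616, 0.004]
ft_force: [0.5, -0.1, 0.0]
finger_gap: 0.0423
grasp_force: 0.0
```

>>> {"op": "move_arm", "data": {"increments": [[0,0,-1,0,0,0,0.5],[0,0,-1,0,0,0,0.5],[0,0,-1,0,0,1,0.65],[0,0,-0.8,0,0,1,0.7],[0,0,0,0,0,0.8,0.7]]}}

```text
time: 37.48
tcp_pos: [0.5495, 0.16, 0.162]
ee_rot: [2.042, 2.378, 0.014]
ft_force: [1.1, 0.8, 0.5]
finger_gap: 0.0595
grasp_force: 0.0
```

>>> {"op": "move_arm", "data": {"increments": [[-0.9,-0.3,0,0,0,0,0.7],[-0.9,-0.3,0,0,0,0,0.7],[-0.9,-0.3,0,0,0,0,0.7],[-0.9,-0.3,0,0,0,0,0.7],[-0.9,-0.3,0,0,0,0,0.7],[-0.9,-0.3,0,0,0,0,0.7],[-0.9,-0.3,0,0,0,0,0.7],[-0.9,-0.3,0,0,0,0,0.7],[0,0,0,0,0,0,0.7],[0,0,0,0,0,0,0.7]]}}

```text
time: 38.32
tcp_pos: [0.5217, 0.0091, 0.1567]
ee_rot: [2.043, 2.384, 0.003]
ft_force: [0.6, 0.3, 1.6]
finger_gap: 0.0596
grasp_force: 0.0
```

```bash
python3 - <<'E'
from h import *
c=robot.read_camera("wrist");X=cloud(c);b=blobs(c,X,.02);save(c,"w7")
plan([(.520,.0108,.006,9),(.52,.0108,.15,None),(.55,.145,.15,None)])
E
```

```text
px [265 184  33  28] ctr [519.9  10.7] size [25.6 30.2] long axis deg 9.0 ztop [0.027 0.028]
px [219 228 212 143] ctr [537.3 -67.7] size [133.2 266.8] long axis deg 42.0 ztop [0.021 0.022]
t 38.4 tcp [0.522 0.01  0.156] yaw 98.9 tilt [0.003 0.   ] gap 0.06
  turn units -0.03
  shift units [ 0.06 -0.07  7.52] = 8 x [ 0.008 -0.009  0.94 ]
  shift units [ 0.   0.  -7.2] = 8 x [ 0.   0.  -0.9]
  shift units [ 6.39  2.53 -0.  ] = 7 x [ 0.913  0.362 -0.   ]
```

View pics/w7.png

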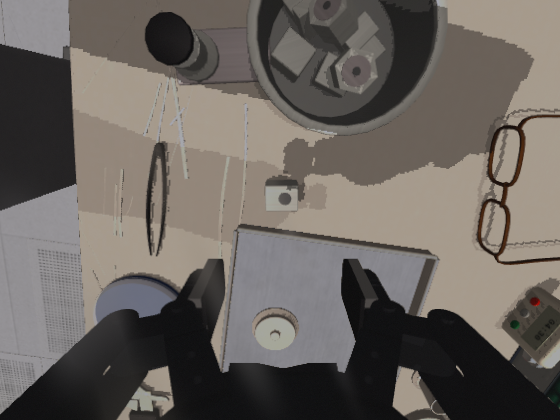

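The wrist view shows six offcuts in the caddy at (330,40), with free space on its right side. The plunger is at (168,40), the stray offcut at (282,195), and the tray holds only flanges.

>>> {"op": "move_arm", "data": {"increments": [[0.06,-0.07,0.93,0,0,0,0.7],[0,0,0.93,0,0,0,0.7],[0,0,0.93,0,0,0,0.7],[0,0,0.93,0,0,0,0.7],[0,0,0.93,0,0,0,0.7],[0,0,0.93,0,0,0,0.7],[0,0,0.93,0,0,0,0.7],[0,0,0.9,0,0,0,0.7],[0,0,0,0,0,0,0.7]]}}

```text
time: 39.12
tcp_pos: [0.5162, 0.0123, 0.003]
ee_rot: [-2.036, -2.385, 0.006]
ft_force: [-0.8, 0.1, -0.6]
finger_gap: 0.0595
grasp_force: 0.0
```

>>> {"op": "move_arm", "data": {"increments": [[0,0,0,0,0,0,0],[0,0,0,0,0,0,0],[0,0,0,0,0,0,0],[0,0,0,0,0,0,0],[0,0,0,0,0,0,0],[0,0,-0.6,0,0,0,0],[0,0,-1,0,0,0,0],[0,0,-1,0,0,0,0],[0,0,-1,0,0,0,0],[0,0,-1,0,0,0,0]]}}

```text
time: 39.95
tcp_pos: [0.5189, 0.0107, 0.1003]
ee_rot: [2.042, 2.387, -0.0]
ft_force: [0.0, -0.5, -0.5]
finger_gap: 0.0296
grasp_force: 61.5
```

>>> {"op": "move_arm", "data": {"increments": [[0,0,-0.8,0,0,0,0],[0,0,-0.8,0,0,0,0],[0.89,0.52,-0.8,0,0,0,0],[0.89,0.52,0,0,0,0,0],[0.89,0.52,0,0,0,0,0],[0.89,0.52,0,0,0,0,0],[0.89,0.52,0,0,0,0,0],[0.89,0.52,0,0,0,0,0],[0.89,0.52,0,0,0,0,0]]}}

```text
time: 40.7
tcp_pos: [0.5719, 0.146, 0.1475]
ee_rot: [2.042, 2.387, -0.0]
ft_force: [0.6, -0.1, -0.4]
finger_gap: 0.0297
grasp_force: 61.5
```

>>> {"op": "move_arm", "data": {"increments": [[0,0,0.5,0,0,0,0],[0,0,1,0,0,0,0],[0,0,1,0,0,0,0],[0,0,0.8,0,0,0,0],[0,0,0,0,0,0,0],[0,0,0,0,0,0,0.5],[0,0,0,0,0,0,0.5],[0,0,0,0,0,0,0.5],[0,0,-1,0,0,0,0.5],[0,0,-1,0,0,0,0.5]]}}

```text
time: 41.53
tcp_pos: [0.5713, 0.145, 0.1212]
ee_rot: [-2.042, -2.387, 0.002]
ft_force: [0.6, -0.5, 0.4]
finger_gap: 0.0428
grasp_force: 0.0
```

>>> {"op": "move_arm", "data": {"increments": [[0,0,-1,0,0,0,0],[0,0,-1,0,0,0,0],[0,0,0,0,0,0,0],[0,0,0,0,0,0,0]]}}

```text
time: 41.87
tcp_pos: [0.5739, 0.1453, 0.1642]
ee_rot: [2.039, 2.384, 0.008]
ft_force: [0.0, -1.0, 0.0]
finger_gap: 0.0002
grasp_force: 0.0
```

```bash
python3 - <<'E'
from h import *
for n in("top","side"):
    c=robot.read_camera(n);X=cloud(c)
    q=X[(abs(X[...,0]-.431)<.03)&(abs(X[...,1]-.118)<.03)&(X[...,2]>.072)&(X[...,2]<.1)];print(n,len(q),np.round(q.min(0),4),np.round(q.max(0),4),np.round(np.median(q,0),4))
    if n=="side": save(c,"side8")
plan([(.431,.117,.12,None),(.431,.117,.066,None)])
E
```

```text
Traceback (most recent call last):
ValueError: zero-size array to reduction operation minimum which has no identity
```

```bash
python3 - <<'E'
from h import *
c=robot.read_camera("side");X=cloud(c);save(c,"side8")
q=X[(abs(X[...,0]-.431)<.03)&(abs(X[...,1]-.118)<.03)&(X[...,2]>.076)&(X[...,2]<.1)];print(len(q))
if len(q): print(np.round(q.min(0),4),np.round(q.max(0),4),np.round(np.median(q,0),4))
tiles(c,X,[(.546,.143),(.44,.12)],"s8",.08,.06)
plan([(.431,.117,.12,None),(.431,.117,.066,None)])
E
```

```text
85
[0.416  0.1033 0.0761] [0.4457 0.1374 0.0831] [0.4304 0.1181 0.0786]
t 42.0 tcp [0.572 0.145 0.161] yaw 98.9 tilt [0. 0.] gap -0.0
  shift units [-0.3  -7.18  2.04] = 8 x [-0.037 -0.897  0.255]
  shift units [0.  0.  2.7] = 3 x [0.  0.  0.9]
```

View pics/side8.png

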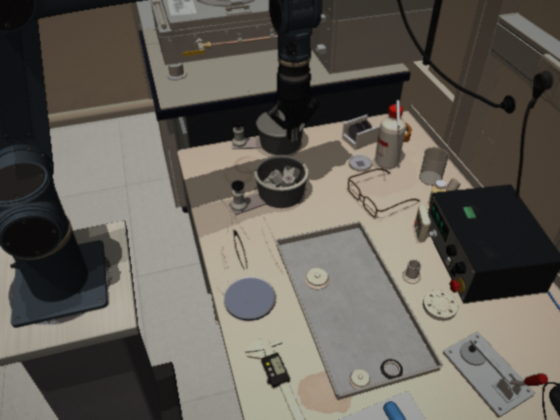

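View pics/s8.png

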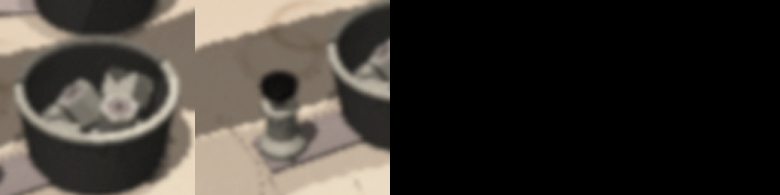

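The side view shows the tray and bench clear of offcuts. All seven lie below the rim of the open caddy at (282,178), and the plunger at (238,190) is up. I press it now.

>>> {"op": "move_arm", "data": {"increments": [[-0.02,-0.9,0,0,0,0,0],[-0.02,-0.9,0,0,0,0,0],[-0.02,-0.9,0,0,0,0,0],[-0.02,-0.9,0.2,0,0,0,0],[-0.02,-0.9,0.5,0,0,0,0],[-0.02,-0.9,0.6,0,0,0,0],[-0.02,-0.9,0.6,0,0,0,0],[-0.02,-0.87,0.6,0,0,0,0],[0,0,0,0,0,0,0],[0,0,0,0,0,0,0]]}}

```text
time: 42.8
tcp_pos: [0.4286, 0.1195, 0.1085]
ee_rot: [-2.04, -2.385, 0.005]
ft_force: [0.6, 0.0, -0.0]
finger_gap: -0.0002
grasp_force: 0.0
```

```bash
python3 - <<'E'
from h import *
plan([(.431,.1185,.085,None),(.431,.1185,.066,None)])
E
```

```text
t 42.8 tcp [0.429 0.12  0.109] yaw 98.9 tilt [-0.004 -0.   ] gap -0.0
  shift units [-0.07  0.11  1.18] = 2 x [-0.035  0.054  0.588]
  shift units [0.   0.   0.95] = 1 x [0.   0.   0.95]
```

>>> {"op": "move_arm", "data": {"increments": [[-0.07,0.1,0.4,0,0,0,0],[0,0,0.4,0,0,0,0],[0,0,0.4,0,0,0,0],[0,0,0.2,0,0,0,0],[0,0,0.2,0,0,0,0],[0,0,0.2,0,0,0,0],[0,0,0.2,0,0,0,0],[0,0,0,0,0,0,0],[0,0,0,0,0,0,0]]}}

```text
time: 43.55
tcp_pos: [0.4331, 0.1187, 0.0711]
ee_rot: [2.042, 2.387, 0.0]
ft_force: [-1.1, -0.8, 3.9]
finger_gap: 0.0002
grasp_force: 1.7
```

>>> {"op": "move_arm", "data": {"increments": [[0,0,0.15,0,0,0,0],[0,0,0.1,0,0,0,0],[0,0,0,0,0,0,0],[0,0,0,0,0,0,0]]}}

```text
time: 43.88
tcp_pos: [0.4332, 0.1187, 0.066]
ee_rot: [2.041, 2.387, 0.001]
ft_force: [-1.2, -0.9, 4.8]
finger_gap: -0.0004
grasp_force: 2.3
```

>>> {"op": "move_arm", "data": {"increments": [[0,0,0.05,0,0,0,0],[0,0,0,0,0,0,0],[0,0,0,0,0,0,0]]}}

```text
time: 44.13
tcp_pos: [0.4333, 0.1187, 0.0655]
ee_rot: [2.041, 2.387, 0.001]
ft_force: [-2.0, -0.3, 6.6]
finger_gap: -0.0002
grasp_force: 3.4
```

>>> {"op": "move_arm", "data": {"increments": [[0,0,0.06,0,0,0,0],[0,0,0,0,0,0,0],[0,0,0,0,0,0,0]]}}

```text
time: 44.38
tcp_pos: [0.4333, 0.1187, 0.0653]
ee_rot: [2.041, 2.387, 0.002]
ft_force: [-3.5, -0.5, 11.5]
finger_gap: 0.0
grasp_force: 5.7
```

>>> {"op": "move_arm", "data": {"increments": [[0,0,-0.5,0,0,0,0],[0,0,-0.5,0,0,0,0],[0,0,-1,0,0,0,0],[0,0,-1,0,0,0,0],[0,0,-1,0,0,0,0],[0,0,0,0,0,0,0],[0,0,0,0,0,0,0],[0,0,0,0,0,0,0],[0,0,0,0,0,0,0],[0,0,0,0,0,0,0]]}}

```text
time: 45.22
tcp_pos: [0.4318, 0.1186, 0.1419]
ee_rot: [-2.041, -2.386, 0.003]
ft_force: [0.4, -0.3, -1.1]
finger_gap: 0.0001
grasp_force: 0.0
```

```bash
python3 - <<'E'
from h import *
c=robot.read_camera("side");X=cloud(c)
q=X[(abs(X[...,0]-.431)<.03)&(abs(X[...,1]-.118)<.03)&(X[...,2]>.05)&(X[...,2]<.095)];print(len(q),np.round(np.percentile(q[:,2],[50,90,97]),4) if len(q) else "")
q=X[(np.hypot(X[...,0]-.546,X[...,1]-.143)<.05)];print("caddy z",np.round(np.percentile(q[:,2],[50,95,100]),3))
save(c,"side9")
E
```

```text
179 [0.0756 0.0797 0.0815]
caddy z [0.052 0.065 0.068]
```

View pics/side9.png

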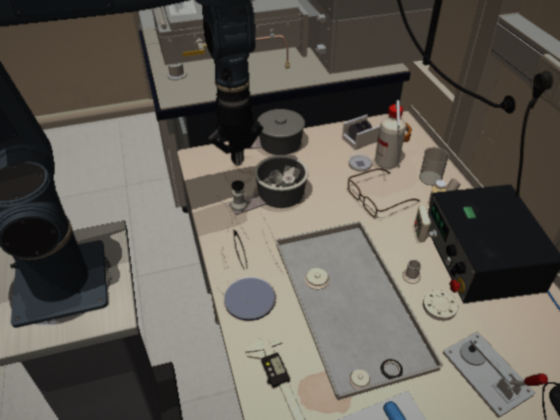

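The plunger at (238,190) hit its stop at 11.5 N and is back up at 80 mm. The caddy at (282,178) holds the offcuts, with no surface above 68 mm, and the tray and bench are clear.

```bash
python3 -c "
from rig import robot
print(robot.job_done())"
```

```text
the job is handed in; nothing more can be done
None
```

I put all seven offcuts I found in the open caddy, pressed its plunger down to its stop and saw it spring back up, and handed the job in; no verdict came back.

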